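# Rack two cast plaques and latch the retaining bar

## Task

Take the two white plaques from their leaning painting stands and stand each on its long edge in an empty slot of the plywood drying rack, lowered gently until fully down because they are brittle. Then swing the rack's hinged bar over all the plaques until it lies fully down in its forked catch. Leave the plaques already racked, and everything else on the bench, where they are.

Things in the scene. Friction and masses are not known exactly. Their poses are not given: they have to be found in the camera images.
- plaqueA: first plaque to rack: a plain white cast plaque, 100 wide (its x) x 10 thick (its y) x 75 high (its z), 90 g, with faint relief under 1 mm on both faces; origin at the centre of its underside. Starts leaning in standA; pull it out along its own z. Same as plaqueB: either may go in either empty slot, either face forward. Brittle: chips if pressed on the rack with more than 50 N
- plaqueB: second plaque to rack: like plaqueA. Starts leaning in standB
- standA: fixed grey stand, base 110 (its x) x 56 (its y) x 7 mm, holding a plaque by its lower edge in an open tilted slot so that it leans 0.26 rad back to the stand's +y; along the slope from the plaque's underside the rear wall is 32 mm high, the front wall 16. Origin: centre of the base's underside; plaque's underside centre is 20 mm above it
- standB: like standA
- rack: fixed plywood drying rack, base 130 (x) x 250 (y, -138 to +112) x 8 mm; origin on the table under the middle of its four slots. Slots run along its x at y = -57, -19, 19, 57 mm, floor 8 mm above the table, 12.5 wide between ribs rising to 32 above the table (top edges rounded 5 mm), 112 long between end cheeks 38 high. Plaque tops come to 83 mm. Hinge bracket at y = -115 mm
- catch (a point): the catch on the rack, at y = +90 mm, 93 mm above the table: an open-topped fork of two 7 mm thick steel cheeks 17 mm apart (across the rack's x), 12 mm long, 105 mm high, floor at 87 mm; the bar drops in from above
- gapA: an empty slot of the rack: thin lining strip; origin on the slot floor at its middle, x along the slot, y across it, z up. Which of the four slots are empty varies
- gapB: the other empty slot of the rack, like gapA
- rackedA: plaque of the same size that already stands in another slot of the rack (origin as plaqueA); stays there
- rackedB: second plaque that already stands in the rack; stays there
- bar (a joint): angle (rad) of the retaining bar about its hinge: 0 = lying level over the plaque tops, fully down in the catch (its end stop); grows as it lifts; 1.57 = straight up; end stop 2.15 leaning outward. Stiff hinge: it stays where it is left, about 0.7 N at the tip moves it
- bar_hinge (a point): hinge axis of the bar, on the bar's centre line, at y = -115 mm, 93 mm above the table, in the rack's frame; the axis runs along the rack's x
- bar_tip (a point): point on the centre line of the aluminium bar (10 x 10 mm square, 247 mm long, hinged at one end) 233 mm from the hinge and 14 mm from its free end; when shut it overhangs the catch by 28 mm, at y = +118 mm, 93 mm high, with nothing under it: can be pinched across the rack's x
- sanding_block: cork sanding block 70 x 45 x 28 mm, origin centre of underside; bystander
- figurine: white horse figurine on a 70 x 40 mm foot, 100 mm high, origin centre of underside; bystander
- spray_can: spray can, 52 mm diameter, 150 mm high, origin centre of underside; bystander
- putty_jar: putty jar, 56 mm diameter, 55 mm high, origin centre of underside; bystander
- medallion: round white medallion lying flat, 70 mm diameter, 9 mm thick, origin centre of underside; bystander, not for the rack
- brush: brush, 150 mm long, lying along its x; bystander
Not all that is in view belongs to the job. What is shaped like the plaqueB but green is not meant. What is shaped like the plaqueA but turquoise is not meant.

How it is judged:
On the way, in this order (a step that is already met when the one before it is completed fails the run):
1. both plaques stand fully down in the two empty slots, the bar still open ((((x of plaqueA in the frame of gapA between -0.012 and 0.012 m and y of plaqueA in the frame of gapA between -0.006 and 0.006 m and z of plaqueA in the frame of gapA below 0.004 m and angle between plaqueA's own z axis and vertical below 0.16 rad) and (x of plaqueB in the frame of gapB between -0.012 and 0.012 m and y of plaqueB in the frame of gapB between -0.006 and 0.006 m and z of plaqueB in the frame of gapB below 0.004 m and angle between plaqueB's own z axis and vertical below 0.16 rad)) or ((x of plaqueA in the frame of gapB between -0.012 and 0.012 m and y of plaqueA in the frame of gapB between -0.006 and 0.006 m and z of plaqueA in the frame of gapB below 0.004 m and angle between plaqueA's own z axis and vertical below 0.16 rad) and (x of plaqueB in the frame of gapA between -0.012 and 0.012 m and y of plaqueB in the frame of gapA between -0.006 and 0.006 m and z of plaqueB in the frame of gapA below 0.004 m and angle between plaqueB's own z axis and vertical below 0.16 rad))) and value of joint bar above 0.3 rad), for 0.2 s.
2. the bar lies fully down in its catch (value of joint bar below 0.035 rad), for 0.2 s.
At the end, for the whole second after the job is handed in: Each of the two plaques stands in its own formerly empty slot: its underside within 4 mm of the slot floor, within 6 mm of the slot's middle across and 12 mm along, upright within 0.16 rad, at rest; and the bar is within 0.035 rad of fully down in the catch ((((x of plaqueA in the frame of gapA between -0.012 and 0.012 m and y of plaqueA in the frame of gapA between -0.006 and 0.006 m and z of plaqueA in the frame of gapA below 0.004 m and angle between plaqueA's own z axis and vertical below 0.16 rad) and (x of plaqueB in the frame of gapB between -0.012 and 0.012 m and y of plaqueB in the frame of gapB between -0.006 and 0.006 m and z of plaqueB in the frame of gapB below 0.004 m and angle between plaqueB's own z axis and vertical below 0.16 rad)) or ((x of plaqueA in the frame of gapB between -0.012 and 0.012 m and y of plaqueA in the frame of gapB between -0.006 and 0.006 m and z of plaqueA in the frame of gapB below 0.004 m and angle between plaqueA's own z axis and vertical below 0.16 rad) and (x of plaqueB in the frame of gapA between -0.012 and 0.012 m and y of plaqueB in the frame of gapA between -0.006 and 0.006 m and z of plaqueB in the frame of gapA below 0.004 m and angle between plaqueB's own z axis and vertical below 0.16 rad))) and value of joint bar below 0.035 rad and linear speed of each of plaqueA, plaqueB below 0.03 m/s); the robot touches nothing.
It fails at once if the sanding block, horse figurine, spray can, putty jar, medallion or brush is moved more than 30 mm (distance of any of sanding_block, figurine, spray_can, putty_jar, medallion, brush from where it was at the start of the episode above 0.03 m).
It fails at once if a plaque that was already racked is moved more than 15 mm (distance of any of rackedA, rackedB from where it was at the start of the episode above 0.015 m).
It fails at once if a plaque is dropped or pressed on the rack with more than 50 N (contact force between any of plaqueA, plaqueB and rack above 50 N).
It also fails if it takes over 72 s, if anything falls off the work surface, if the arm or the gripper's body presses on something with over 40 N, if the wrist force passes 120 N, or if a joint passes its speed limit or range.

## Robot

A 6-joint arm with a two-finger parallel gripper is mounted at the origin on the work surface. World frame = base frame: x ahead of the robot, y to its left, z up, the work surface at z = 0. Lengths are in m, angles in rad, forces in N, time in s.
With the tool pointing down it reaches from about 0.35 to 0.975 m from the base axis. Payload 4.9 kg.
Tool frame: the origin (TCP) lies midway between the tips of the shut fingers; the grasp point (between the pads) lies 19 mm behind it; z points along the fingers, y is the line along which they close (so a half turn about z gives the same grasp; the last joint's range is limited). The gripper opens to 85 mm and grips with 20 to 120 N. Pads are 22 mm wide; open, the fingers measure 114 mm over their backs; the gripper's body (76 mm by 85 mm) begins 54 mm behind the grasp point. The pads swing forward as they close: fully open they stand 13 mm farther back than shut.
Start: joints at [1.08, 0.053, 1.613, -0, 1.476, -0.119], TCP at [0.227, 0.582, 0.231] pointing down, gripper open.
Joint ranges: [-3.01, 3.01], [-1.01, 2.22], [0.06, 2.58], [-1.02, 4.17], [0.09, 2.62], [-3.14, 3.14]. Speed limits (rad/s): [2.57, 2.57, 3.14, 3.14, 3.14, 3.14].

## Interface

Orientations are given as a unit quaternion [w, x, y, z].
In Python, from plant import * gives the robot as it stands.
- The arm moves only by the tool jog_arm, never from a script. Its argument "targets" is a list of rows, each a list of 3 entries, a list of its own where there are three numbers: the shift along the tool's x, y, z in units of 25 mm (1.0 is 25 mm), then the turn, a rotation vector about the tool's x, y, z in units of 8 degrees (1.0 is 8 degrees), then the opening in per cent of the stroke, from 0 (shut) to 100 (fully open). A call has 1 to 8 rows; each row is the pose to reach, as a shift and turn from the pose commanded when the call began, along the tool's axes at that moment; what a row does not reach only later rows make up. A row lasts 1/8 s, in which the tool goes at most 62.5 mm and 10.7 degrees, less where a joint would pass 70% of its speed; a pose out of reach is approached as far as the arm can. A call with a gripper value outside its range is refused whole. The fingers move at their own pace and stop on an object; the grip force is fixed at half the most. Time passes only in rows, so rows that repeat a pose let the fingers close. It gives the time, the measured TCP pose, the force, the opening and the grip force at its end, in the units of the state.
- state(): the state, without advancing time (a new reading comes with each control period).
- grab_frame(name): name is "scene" or "top"; returns (picture, depth): 400x640x3 uint8, red, green, blue; 400x640 float32, m along the optical axis (not along the pixel's ray), 0 where there is no reading.
- camera_params(name): a dict with "fovy" (degrees; the focal length in pixels is half the picture's height over the tangent of half this angle, whatever the lens; pixels are square), "cx", "cy" (the principal point, pixels), "rvec" (rotation vector, rad) and "tvec" (3), from world to camera coordinates, as OpenCV has them. Camera axes: x right, y down, z forward; pixel columns grow to the right and rows downward; lengths in m; the calibration is good to about 2 mm. A picture is of the moment at which its call begins. camera_params takes no time and is no camera call.
- job_done(): hands the job in; it is judged then, once.
The state is a dict: "time": time; "joint_pos": joint angles; "joint_vel": joint speeds; "joint_efforts": joint torques, N m; "tool_pos": TCP position; "tool_rot": TCP orientation; "contact_force": force on the tool from outside, world axes, zero at the start; "ft_torque": the same for the moment, N m; "gripper_width": opening from 0.0 (shut) to 1.0 (fully open); "grasp_force": force on a finger pad.
Only numpy, scipy, OpenCV 4.12 (cv2) and the standard library are available. Lean on these libraries where they do the work, as an engineer would, in place of code of your own. Each camera call takes 0.05 s, during which the arm holds its last target. There are 200 camera calls.

## Working session

There is one attempt and no reset: what is moved stays moved. The work goes in short steps, Python scripts to look and compute and a tool call to move; the robot and the scene stay as the last step left them, time stands still between calls to the robot, and variables do not carry over. Pictures are saved under pics/ and viewed, at most 11 in all, crops included, and the job is handed in when it is done.

Besides the shell and the picture viewer there is one more tool, called after "Emit:" as name(argument=value, ...), one argument or row to a line, values as JSON. jog_arm: Moves the arm, as the interface text tells. Its arguments: {"type":"object","properties":{"targets":{"type":"array"}},"required":["targets"]}

```bash
mkdir -p pics; ls; python3 - <<'E'
from plant import *
import cv2,numpy as np
for n in("scene","top"):
    p,d=grab_frame(n); c=camera_params(n); print(n,c)
    cv2.imwrite(f"pics/{n}0.png",p[:,:,::-1]); np.savez(f"{n}0.npz",p=p,d=d)
print(state())
E
```

```text
pics
scene {'fovy': 47.772666268175556, 'cx': 321.80339020123415, 'cy': 196.4130089042013, 'rvec': array([ 2.15450559,  1.37295737, -0.46899035]), 'tvec': array([-0.33548083, -0.26067881,  1.39523248])}
top {'fovy': 51.27121708463815, 'cx': 320.0487645546856, 'cy': 201.46915856203876, 'rvec': array([ 2.14104989, -2.20577166,  0.09642484]), 'tvec': array([0.15115591, 0.49711123, 1.10001484])}
{'time': 0.1, 'joint_pos': array([ 1.07999312e+00,  5.32754831e-02,  1.61416075e+00, -2.22169409e-05,
        1.47602447e+00, -1.19016696e-01]), 'joint_vel': array([ 0.00045692, -0.00158469, -0.00252673, -0.00089437,  0.00117792,
        0.00124995]), 'joint_efforts': array([ 3.65999322e-04, -3.94904709e+01, -3.71364105e+01, -7.31076648e-05,
        3.92188944e-03,  7.08122457e-06]), 'tool_pos': array([0.22679363, 0.58178542, 0.23019307]), 'tool_rot': array([-2.69853905e-04,  1.84823347e-01,  9.82771315e-01, -8.94262977e-04]), 'contact_force': array([ 0.11167049,  0.26352777, -0.25033411]), 'ft_torque': array([-0.05214933,  0.02475961, -0.01909841]), 'grasp_force': 0.0, 'gripper_width': 1.0039708150245608}
```

View pics/scene0.png

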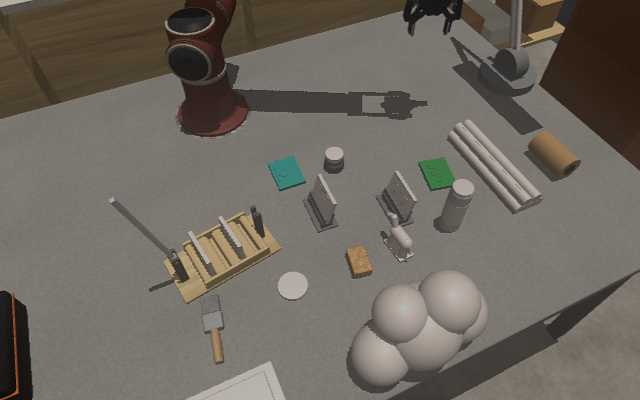

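View pics/top0.png

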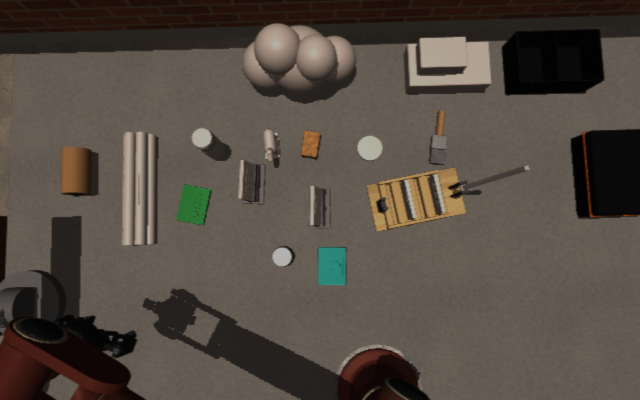

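The scene view shows plaques leaning in grey stands at (322,200) and (399,197), and the rack at (222,255) with its bar open toward (113,200). In the top view the stands are at (319,206) and (251,182), and the rack is at (417,199) with its catch at (381,205) and hinge at (460,187). The racked plaques are at about (408,200) and (436,194).

Candidates (top view): white leaning plaques at (245,182) and (314,206); green slab at (194,205); turquoise slab at (332,266); round medallion at (370,148). Only the two white ones in stands fit the description, and I'll confirm that in a crop.

```bash
cat > h.py <<'E'
import numpy as np,cv2
from scipy.spatial.transform import Rotation as R
from plant import *
def cloud(n,d):
    c=camera_params(n); f=200/np.tan(np.radians(c['fovy']/2))
    v,u=np.mgrid[:400,:640]
    P=np.stack([(u-c['cx'])/f*d,(v-c['cy'])/f*d,d],-1)-c['tvec']
    W=P@cv2.Rodrigues(c['rvec'])[0]
    W[d==0]=np.nan
    return W
E
python3 - <<'E'
from h import *
for n in("top","scene"):
    z=np.load(n+"0.npz"); p,d=z['p'],z['d']; W=cloud(n,d); hsv=cv2.cvtColor(p,cv2.COLOR_RGB2HSV)
    print(n,"table z",np.nanmedian(W[250:300,420:520,2]))
    if n=="top":
        for b in [(230,155,270,210),(300,178,335,235)]:
            s=np.s_[b[1]:b[3],b[0]:b[2]]
            w=W[s].reshape(-1,3); c=p[s].reshape(-1,3); hi=w[:,2]>.006
            print("stand all",w[hi].min(0),w[hi].max(0)); print(cv2.minAreaRect((w[hi,:2]*1000).astype(np.float32)))
            t=w[:,2]>.078; print("top strip",t.sum(),w[t].mean(0),w[t][:,2].max(),cv2.minAreaRect((w[t,:2]*1000).astype(np.float32)))
            for lo,h in((.03,.045),(.045,.06),(.06,.075),(.075,.1)):
                t=(w[:,2]>lo)&(w[:,2]<h); print(lo,t.sum(),w[t].mean(0))
        s=np.s_[160:240,360:475]; w=W[s].reshape(-1,3); H=hsv[s].reshape(-1,3)
        wood=(H[:,0]>10)&(H[:,0]<28)&(H[:,1]>80)&(w[:,2]<.05)&(w[:,2]>.004)
        print("rack",cv2.minAreaRect((w[wood,:2]*1000).astype(np.float32)))
        t=w[:,2]>.07; 
        for q in w[t][::6]: print(np.round(q,3),end=' ')
cv2.imwrite("pics/c1.png",cv2.resize(np.load("top0.npz")['p'][130:240,230:480,::-1],None,fx=3.2,fy=3.2,interpolation=cv2.INTER_CUBIC))
E
```

```text
top table z 5.5387273629188545e-05
stand all [0.50311599 0.262928   0.00600634] [0.6361316  0.36586887 0.09914892]
((571.6485595703125, 316.1415100097656), (82.28789520263672, 143.58474731445312), 75.31784057617188)
top strip 256 [0.56072404 0.32890623 0.08959358] 0.09914892318855868 ((576.205322265625, 320.29132080078125), (58.9077262878418, 133.10247802734375), 56.270145416259766)
0.03 187 [0.55812435 0.31200357 0.0374816 ]
0.045 91 [0.55495064 0.31961743 0.05218695]
0.06 95 [0.55600972 0.32297979 0.06723306]
0.075 286 [0.56074283 0.32830688 0.08822372]
stand all [0.43237488 0.10132132 0.0060021 ] [0.54074326 0.17835151 0.09741578]
((486.595458984375, 139.66232299804688), (76.49225616455078, 106.95402526855469), 88.38016510009766)
top strip 206 [0.48605527 0.15427024 0.09110343] 0.09741578247216623 ((486.985107421875, 153.74420166015625), (13.97374439239502, 97.00267028808594), 86.70054626464844)
0.03 151 [0.48406311 0.13316007 0.03735903]
0.045 64 [0.48831405 0.14082603 0.05233842]
0.06 68 [0.47885866 0.14526672 0.06769994]
0.075 220 [0.48729675 0.15376676 0.09019728]
rack ((503.7
[... 1871 characters left out ...]
0.487 -0.021  0.086] [ 0.485 -0.095  0.083] [ 0.483 -0.174  0.084] [ 0.484 -0.026  0.086] [ 0.483 -0.098  0.081] [ 0.48  -0.177  0.082] [ 0.482 -0.028  0.086] [ 0.48  -0.1    0.082] [ 0.48  -0.02   0.076] [ 0.478 -0.092  0.071] [ 0.476 -0.17   0.077] [ 0.477 -0.021  0.085] [ 0.476 -0.094  0.074] [ 0.473 -0.173  0.083] [ 0.473 -0.025  0.107] [ 0.472 -0.098  0.08 ] [ 0.47  -0.175  0.085] [ 0.47  -0.025  0.105] [ 0.47  -0.102  0.083] [ 0.47  -0.021  0.081] [ 0.467 -0.1    0.082] [ 0.465 -0.18   0.084] [ 0.463 -0.172  0.078] [ 0.462 -0.097  0.082] [ 0.46  -0.175  0.083] [ 0.459 -0.105  0.081] [ 0.454 -0.096  0.082] [ 0.452 -0.101  0.082] [ 0.449 -0.104  0.08 ] scene table z 0.0009181842105742755
```

View pics/c1.png

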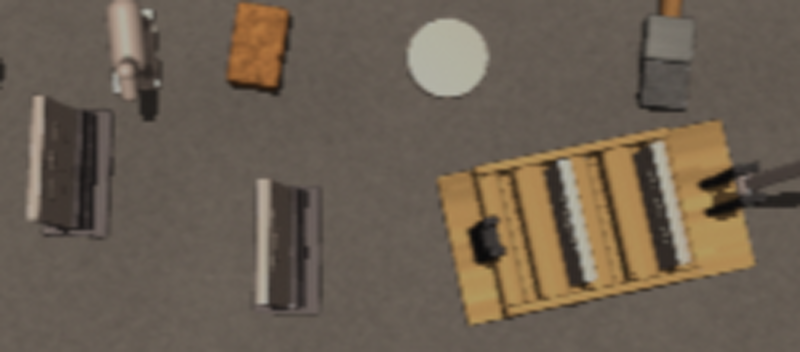

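The crop confirms it: two plain white plaques lean in stands at crop (40,160) and (262,240). The rack has plaques in two slots at (575,220) and (665,205). The empty slots are the one next to the catch and the one between the racked plaques.

```bash
cat >> h.py <<'E'
def ray(n,u,v,z):
    c=camera_params(n); f=200/np.tan(np.radians(c['fovy']/2)); M=cv2.Rodrigues(c['rvec'])[0]
    D=np.stack([(u-c['cx'])/f,(v-c['cy'])/f,np.ones_like(u)],-1)@M; o=-M.T@c['tvec']
    return o+D*((z-o[2])/D[...,2])[...,None]
def strips(n,p,b,z,thr,k=6):
    x0,y0,x1,y1=b; g=cv2.cvtColor(p,cv2.COLOR_RGB2HSV)[y0:y1,x0:x1]
    s=cv2.resize(g[:,:,2],None,fx=k,fy=k,interpolation=cv2.INTER_CUBIC); sat=cv2.resize(g[:,:,1],None,fx=k,fy=k)
    m=((s>thr)&(sat<70)).astype(np.uint8); N,l,st,_=cv2.connectedComponentsWithStats(m)
    out=[]
    for i in range(1,N):
        if st[i,4]<60*k*k/4: continue
        v,u=np.nonzero(l==i); P=ray(n,(u+.5)/k-.5+x0,(v+.5)/k-.5+y0,z)[:,:2]*1000
        (c,(w,h),a)=cv2.minAreaRect(P.astype(np.float32)); q=np.linalg.svd(P-P.mean(0),full_matrices=False)[2][0]; q*=np.sign(q[0])
        out.append((np.round(P.mean(0),1),np.round(c,1),round(w,1),round(h,1),round(float(np.degrees(np.arctan2(q[1],q[0]))),2)))
    return out
E
python3 - <<'E'
from h import *
p=np.load("top0.npz")['p']; V=p.max(2)
print("brightness rows",V[183,236:262],V[207,306:330],V[198,400:445])
for thr in (115,135,155):
    print(thr)
    print(" B",strips("top",p,(234,150,272,215),.0925,thr)); print(" A",strips("top",p,(303,178,335,235),.0925,thr)); print(" R",strips("top",p,(397,165,450,225),.083,thr))
W=cloud("top",np.load("top0.npz")['d'])
def box(b,lo=.01):
    w=W[b[1]:b[3],b[0]:b[2]].reshape(-1,3); w=w[w[:,2]>lo]; return w.min(0).round(3),w.max(0).round(3)
print("can",box((185,122,217,155)),"horse",box((262,126,280,162)),"jar",box((270,245,295,268)))
for z in (.105,): # catch
    w=W[190:220,372:392].reshape(-1,3); w=w[w[:,2]>.095]; print("catch",w.mean(0),w.min(0),w.max(0))
w=W[160:200,463:535].reshape(-1,3); w=w[w[:,2]>.13]; print("bar far",w[w[:,2].argsort()[-8:]].round(3))
E
```

```text
brightness rows [101 101 114 148 175 174 137  72  64  65  65  61  60  59  59  63  59  63
  59  34  32  41  39  36  74 103] [101 102 102  98 134 173 174 144  95  88  76  66  64  65  73  86  72  43
  45  45  77 103 108  96] [176 173 146  91  53  52  66  95 143 174 178 178 176 177 176 176 167 154
 160 170 134  70  91 144 172 176 176 176 176 176 173 148  92  51  49  50
  52  53  85 142 175 176 163 147 158]
115
 B [(array([618.4, 265.3]), array([617.7, 265.8]), 17.9, 29.1, 8.09), (array([558.2, 336.7]), array([558.6, 336.6]), 12.1, 101.5, -3.77)]
 A [(array([487.8, 157.8]), array([487.1, 157.4]), 13.0, 100.6, -2.79)]
 R [(array([ 509. , -168.1]), array([ 508.9, -168.1]), 99.3, 11.0, 9.89), (array([497.1, -93. ]), array([497.2, -92.7]), 100.0, 11.6, 9.95)]
135
 B [(array([618.6, 265.3]), array([618.3, 266. ]), 28.6, 15.8, 5.86), (array([558.6, 336.4]), array([559. , 336.3]), 9.9, 98.9, -3.78)]
 A [(array([488.3, 157.7]), array([487.1, 157.4]), 9.9, 98.8, -2.56)]
 R [(array([ 509. , -168.5]), array([ 509. , -168.5]), 99.3, 10.1, 9.88), (array([497. , -93.5]), array([497. , -93.3]), 99.3, 10.6, 9.94)]
155
 B [(array([559. , 336.2]), array([559.4, 336.1]), 7.5, 97.2, -3.79)]
 A [(array([487.8, 157.7]), array([487.1, 157.7]), 7.0, 97.2, -2.42)]
 R [(array([ 509., -169.]), array([ 509., -169.]), 99.2, 9.3, 9.86), (array([496.8, -94. ]), array([496.8, -93.9]), 98.5, 9.5, 9.92)]
can (array([0.627, 0.392, 0.063]), array([0.678, 0.442, 0.156])) horse (array([0.605, 0.245, 0.01 ]), array([0.7  , 0.281, 0.1  ])) jar (array([0.332, 0.212, 0.015]), array([0.385, 0.262, 0.062]))
catch [ 0.48409402 -0.02365723  0.10420879] [ 0.46840464 -0.03247948  0.09698756] [ 0.50015856 -0.01652556  0.10876822]
bar far [[ 0.528 -0.269  0.337]
 [ 0.53  -0.265  0.337]
 [ 0.528 -0.267  0.337]
 [ 0.526 -0.269  0.338]
 [ 0.524 -0.272  0.338]
 [ 0.532 -0.271  0.338]
 [ 0.524 -0.267  0.338]
 [ 0.524 -0.264  0.339]]
```

```bash
cat >> h.py <<'E'
def mat(q): return R.from_quat(np.r_[q[1:],q[0]])
def pose(top,yaw,tilt,off):   # top: plaque top centre (m); off: TCP distance along plaque z from top
    B=R.from_euler('z',yaw,degrees=True)*R.from_euler('x',-tilt)      # plaque axes in world
    return np.array(top)+off*B.apply([0,0,1]), B*R.from_euler('y',180,degrees=True)
def rel(targets):
    s=state(); p0,r0=s['tool_pos'],mat(s['tool_rot'])
    for p,r in targets:
        print("shift",np.round(r0.inv().apply(p-p0)/.025,2),"turn",np.round(np.degrees((r0.inv()*r).as_rotvec())/8,2),"tcp",np.round(p,4))
    print("t",round(s['time'],2),"F",s['contact_force'].round(1),"w",round(s['gripper_width'],3),"g",round(s['grasp_force'],1),"tcp",s['tool_pos'].round(4))
TB=(.5589,.3364,.0925); TA=(.4871,.1575,.0925); S57=(.491,-.0559); S19=(.504,-.1308)
E
python3 -c "
from h import *
rel([pose(TB,-3.78,.26,.07),pose(TB,-3.78,.26,-.024)])"
```

```text
shift [-15.73  -3.63   2.81] turn [ 1.83 -0.29 -2.18] tcp [0.5601 0.3544 0.1601]
shift [-16.02  -4.54   6.44] turn [ 1.83 -0.29 -2.18] tcp [0.5585 0.3302 0.0693]
t 0.1 F [ 0.1  0.3 -0.3] w 1.004 g 0.0 tcp [0.2268 0.5818 0.2302]
```

Emit:
jog_arm(
  targets=[
    [[-2.5,-0.6,0],[0.5,0,-0.6],60],
    [[-5,-1.2,0],[1,-0.1,-1.2],60],
    [[-7.5,-1.8,0],[1.5,-0.2,-1.8],60],
    [[-10,-2.4,0],[1.83,-0.29,-2.18],60],
    [[-12.5,-3,0.5],[1.83,-0.29,-2.18],60],
    [[-14.8,-3.5,1.2],[1.83,-0.29,-2.18],60],
    [[-15.73,-3.63,2.81],[1.83,-0.29,-2.18],60],
    [[-15.73,-3.63,2.81],[1.83,-0.29,-2.18],60],
  ],
)

```text
time: 1.1
tool_pos: [0.5594, 0.3517, 0.1554]
tool_rot: [-0.008, 0.034, 0.991, -0.131]
contact_force: [-0.4, 0.0, -0.6]
gripper_width: 0.601
grasp_force: 0.0
```

```bash
python3 -c "
from h import *
rel([pose(TB,-3.78,.26,.02),pose(TB,-3.78,.26,-.024)])"
```

```text
shift [-0.03  0.06  1.79] turn [-0.02 -0.05 -0.01] tcp [0.5592 0.3415 0.1118]
shift [-0.05  0.07  3.55] turn [-0.02 -0.05 -0.01] tcp [0.5585 0.3302 0.0693]
t 1.1 F [-0.4  0.  -0.6] w 0.601 g 0.0 tcp [0.5594 0.3517 0.1554]
```

Emit:
jog_arm(
  targets=[
    [[0,0,0.9],[0,0,0],50],
    [[0,0,1.8],[0,0,0],50],
    [[0,0,2.0],[0,0,0],50],
    [[0,0,2.0],[0,0,0],50],
    [[0,0,2.0],[0,0,0],50],
  ],
)

```text
time: 1.72
tool_pos: [0.5601, 0.3428, 0.1139]
tool_rot: [-0.003, 0.032, 0.991, -0.128]
contact_force: [-0.4, -0.8, 0.4]
gripper_width: 0.5
grasp_force: 0.0
```

```bash
python3 -c "
from h import *
rel([pose(TB,-3.78,.26,.02),pose(TB,-3.78,.26,-.024)])
p,d=grab_frame('scene');cv2.imwrite('pics/s1.png',cv2.resize(p[140:260,280:440,::-1],None,fx=4,fy=4))
"
```

```text
shift [ 0.03 -0.03  0.09] turn [0.02 0.02 0.  ] tcp [0.5592 0.3415 0.1118]
shift [ 0.04 -0.04  1.85] turn [0.02 0.02 0.  ] tcp [0.5585 0.3302 0.0693]
t 1.73 F [-0.4 -0.8  0.4] w 0.5 g 0.0 tcp [0.5601 0.3428 0.1139]
```

View pics/s1.png

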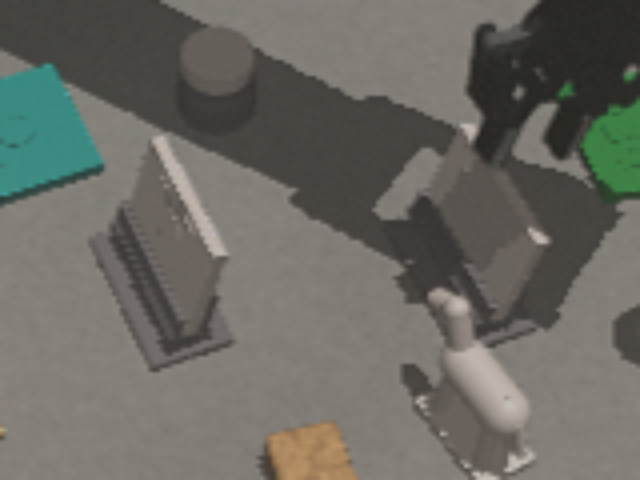

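The fingers are astride the plaque's top edge, with tips at crop (490,150) and (565,145), and the plaque is clear of both. Next I'll descend and close.

Emit:
jog_arm(
  targets=[
    [[0.03,-0.03,0.7],[0,0,0],50],
    [[0.04,-0.04,1.4],[0,0,0],50],
    [[0.04,-0.04,1.85],[0,0,0],50],
    [[0.04,-0.04,1.85],[0,0,0],25],
    [[0.04,-0.04,1.85],[0,0,0],20],
    [[0.04,-0.04,1.85],[0,0,0],20],
  ],
)

```text
time: 2.52
tool_pos: [0.5585, 0.3299, 0.0691]
tool_rot: [-0.003, 0.033, 0.991, -0.128]
contact_force: [0.4, -0.6, 0.2]
gripper_width: 0.196
grasp_force: 0.0
```

Emit:
jog_arm(
  targets=[
    [[0,0,0],[0,0,0],15],
    [[0,0,0],[0,0,0],10],
    [[0,0,0],[0,0,0],0],
    [[0,0,0],[0,0,0],0],
    [[0,0,0],[0,0,0],0],
  ],
)

```text
time: 3.15
tool_pos: [0.5583, 0.3299, 0.0689]
tool_rot: [-0.003, 0.033, 0.991, -0.128]
contact_force: [0.1, 1.5, 4.6]
gripper_width: 0.103
grasp_force: 59.0
```

```bash
python3 -c "
from h import *
rel([pose(TB,-3.78,.26,-.024)])"
```

```text
shift [-0.01  0.01 -0.02] turn [0.02 0.02 0.  ] tcp [0.5585 0.3302 0.0693]
t 3.15 F [0.1 1.5 4.6] w 0.103 g 59.0 tcp [0.5583 0.3299 0.0689]
```

Emit:
jog_arm(
  targets=[
    [[0,0,-0.5],[0,0,0],0],
    [[0,0,-1.2],[0,0,0],0],
    [[0,0,-2.2],[0,0,0],0],
    [[0,0,-3.5],[0,0,0],0],
    [[0,0,-4.5],[0,0,0],0],
    [[0,0,-5],[0,0,0],0],
  ],
)

```text
time: 3.9
tool_pos: [0.5605, 0.3621, 0.192]
tool_rot: [-0.002, 0.033, 0.991, -0.128]
contact_force: [-0.5, -0.6, 0.3]
gripper_width: 0.101
grasp_force: 58.5
```

```bash
python3 -c "
from h import *
rel([pose((*S57,.083+.125),9.9,0,-.024)])"
```

```text
shift [  1.69 -16.24   4.57] turn [-1.83 -0.19 -1.7 ] tcp [ 0.491  -0.0559  0.184 ]
t 3.9 F [-0.5 -0.6  0.3] w 0.101 g 58.5 tcp [0.5605 0.3621 0.192 ]
```

Emit:
jog_arm(
  targets=[
    [[0.2,-1.8,0.5],[-0.3,0,-0.2],0],
    [[0.4,-4.1,1.15],[-0.6,-0.1,-0.5],0],
    [[0.7,-6.5,1.83],[-1,-0.1,-0.8],0],
    [[0.95,-8.9,2.5],[-1.4,-0.15,-1.1],0],
    [[1.2,-11.3,3.18],[-1.7,-0.19,-1.4],0],
    [[1.45,-13.7,3.86],[-1.83,-0.19,-1.7],0],
    [[1.65,-15.6,4.4],[-1.83,-0.19,-1.7],0],
    [[1.69,-16.24,4.57],[-1.83,-0.19,-1.7],0],
  ],
)

```text
time: 4.9
tool_pos: [0.4891, -0.059, 0.1818]
tool_rot: [-0.002, -0.084, 0.996, -0.0]
contact_force: [-0.5, -0.3, -1.1]
gripper_width: 0.104
grasp_force: 58.8
```

Emit:
jog_arm(
  targets=[
    [[0,0,0],[0,0,0],0],
    [[0,0,0],[0,0,0],0],
  ],
)

```text
time: 5.15
tool_pos: [0.4902, -0.0556, 0.182]
tool_rot: [-0.002, -0.087, 0.996, -0.0]
contact_force: [0.0, 0.8, -1.7]
gripper_width: 0.105
grasp_force: 58.8
```

```bash
python3 -c "
from h import *
for h in (.125,.035,.01,0): rel([pose((*S57,.083+h),9.9,0,-.024)])
p,d=grab_frame('top');cv2.imwrite('pics/t2.png',cv2.resize(p[140:250,350:490,::-1],None,fx=5,fy=5,interpolation=cv2.INTER_CUBIC))
np.savez('t2.npz',p=p,d=d)
W=cloud('top',d)
w=W[140:250,350:490].reshape(-1,3);w=w[(w[:,2]>.2)&(w[:,2]<.225)];print(len(w))
"
```

```text
shift [-0.03 -0.02 -0.08] turn [-0.   -0.02  0.01] tcp [ 0.491  -0.0559  0.184 ]
t 5.15 F [ 0.   0.8 -1.7] w 0.105 g 58.8 tcp [ 0.4902 -0.0556  0.182 ]
shift [-0.04 -0.02  3.52] turn [-0.   -0.02  0.01] tcp [ 0.491  -0.0559  0.094 ]
t 5.15 F [ 0.   0.8 -1.7] w 0.105 g 58.8 tcp [ 0.4902 -0.0556  0.182 ]
shift [-0.04 -0.02  4.52] turn [-0.   -0.02  0.01] tcp [ 0.491  -0.0559  0.069 ]
t 5.15 F [ 0.   0.8 -1.7] w 0.105 g 58.8 tcp [ 0.4902 -0.0556  0.182 ]
shift [-0.04 -0.02  4.92] turn [-0.   -0.02  0.01] tcp [ 0.491  -0.0559  0.059 ]
t 5.15 F [ 0.   0.8 -1.7] w 0.105 g 58.8 tcp [ 0.4902 -0.0556  0.182 ]
36
```

View pics/t2.png

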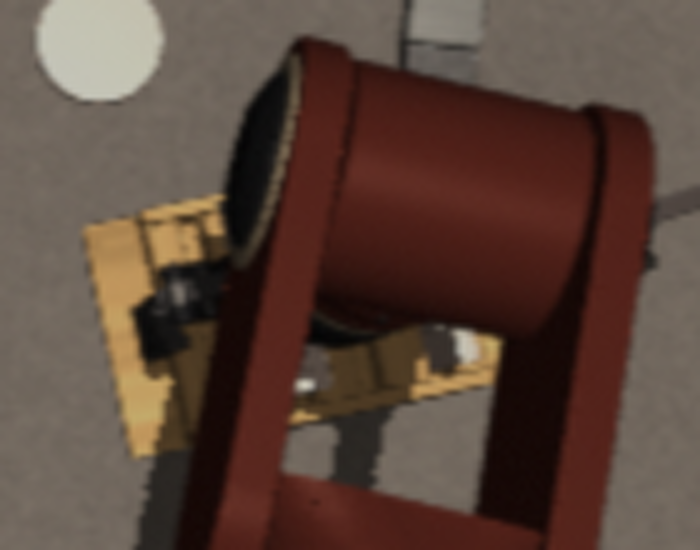

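The top view shows the arm over the rack, hiding the gripper. The medallion and racked plaques at crop (310,380) and (465,345) are undisturbed. The wrist reaches toward the open bar at (660,230), so I'll check how much height clearance there is.

```bash
python3 -c "
from h import *
z=np.load('t2.npz');W=cloud('top',z['d']);h=cv2.cvtColor(z['p'],cv2.COLOR_RGB2HSV)
for v in (165,175,185,195,205):
  for u in range(395,485,8): print(u,v,W[v,u].round(2),end=' ')
  print()
w0=cloud('top',np.load('top0.npz')['d'])
for u in range(465,532,6):
  c=w0[160:200,u]; print(c[c[:,2].argmax()].round(3),end=' ')
print(state()['joint_pos'].round(3))
s,d=grab_frame('scene'); cv2.imwrite('pics/s2.png',s[60:360,60:400,::-1].repeat(2,0).repeat(2,1))
"
```

```text
395 165 [ 0.6  -0.07 -0.  ] 403 165 [0.51 0.   0.49] 411 165 [ 0.51 -0.01  0.5 ] 419 165 [ 0.51 -0.02  0.5 ] 427 165 [ 0.51 -0.03  0.5 ] 435 165 [ 0.51 -0.05  0.5 ] 443 165 [ 0.51 -0.06  0.5 ] 451 165 [ 0.51 -0.07  0.49] 459 165 [ 0.51 -0.09  0.49] 467 165 [ 0.51 -0.1   0.49] 475 165 [ 0.51 -0.11  0.49] 483 165 [ 0.59 -0.32  0.  ] 
395 175 [ 0.57 -0.07 -0.  ] 403 175 [0.5  0.   0.49] 411 175 [ 0.49 -0.01  0.51] 419 175 [ 0.49 -0.02  0.5 ] 427 175 [ 0.49 -0.03  0.5 ] 435 175 [ 0.49 -0.04  0.5 ] 443 175 [ 0.49 -0.06  0.5 ] 451 175 [ 0.49 -0.07  0.5 ] 459 175 [ 0.49 -0.08  0.5 ] 467 175 [ 0.49 -0.09  0.5 ] 475 175 [ 0.49 -0.1   0.5 ] 483 175 [ 0.56 -0.31  0.  ] 
395 185 [ 0.53 -0.05  0.14] 403 185 [0.48 0.   0.49] 411 185 [ 0.48 -0.    0.51] 419 185 [ 0.48 -0.02  0.49] 427 185 [ 0.48 -0.03  0.5 ] 435 185 [ 0.48 -0.04  0.5 ] 443 185 [ 0.48 -0.06  0.5 ] 451 185 [ 0.48 -0.07  0.5 ] 459 185 [ 0.48 -0.08  0.5 ] 467 185 [ 0.48 -0.1   0.49] 475 185 [ 0.48 -0.1   0.5 ] 483 185 [ 0.54 -0.31 -0.  ] 
395 195 [0.47 0.01 0.43] 403 195 [0.46 0.01 0.51] 411 195 [ 0.46 -0.    0.51] 419 195 [ 0.47 -0.02
[... 189 characters left out ...]
6 -0.1   0.51] 483 195 [ 0.51 -0.31 -0.  ] 
395 205 [0.45 0.01 0.45] 403 205 [0.45 0.01 0.51] 411 205 [ 0.45 -0.    0.51] 419 205 [ 0.46 -0.05  0.38] 427 205 [ 0.46 -0.06  0.39] 435 205 [ 0.48 -0.17  0.03] 443 205 [ 0.45 -0.06  0.47] 451 205 [ 0.45 -0.07  0.47] 459 205 [ 0.45 -0.09  0.47] 467 205 [ 0.44 -0.09  0.51] 475 205 [ 0.44 -0.1   0.51] 483 205 [ 0.48 -0.31 -0.  ] 
[ 0.521 -0.224  0.114] [ 0.522 -0.23   0.141] [ 0.523 -0.234  0.167] [ 0.524 -0.239  0.192] [ 0.525 -0.243  0.217] [nan nan nan] [ 0.529 -0.251  0.261] [ 0.527 -0.253  0.284] [nan nan nan] [ 0.529 -0.261  0.321] [ 0.524 -0.264  0.339] [ 0.492 -0.439  0.007] [-2.630e-01 -2.320e-01  1.963e+00 -2.000e-03  1.414e+00 -2.008e+00]
```

View pics/s2.png

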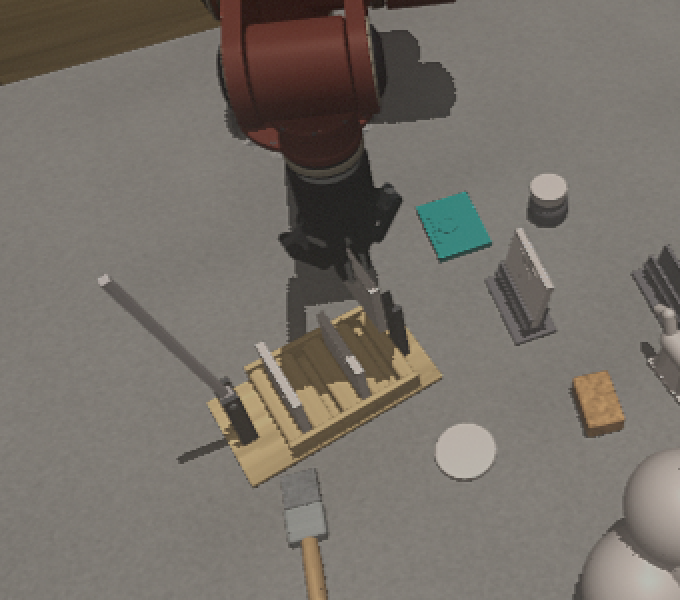

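The scene view shows the plaque held upright above the slot next to the catch, around crop (365,275). The bar at (165,340) is well clear of the wrist. I'll lower it.

Emit:
jog_arm(
  targets=[
    [[-0.03,0,1.0],[0,0,0],0],
    [[-0.03,0,2.2],[0,0,0],0],
    [[-0.03,0,3.1],[0,0,0],0],
    [[-0.03,0,3.5],[0,0,0],0],
    [[-0.03,0,3.5],[0,0,0],0],
    [[-0.03,0,3.5],[0,0,0],0],
  ],
)

```text
time: 6.0
tool_pos: [0.4915, -0.0567, 0.0958]
tool_rot: [-0.001, -0.086, 0.996, -0.001]
contact_force: [0.9, 0.9, -0.3]
gripper_width: 0.109
grasp_force: 58.8
```

Emit:
jog_arm(
  targets=[
    [[0,0,0.15],[0,0,0],0],
    [[0,0,0.3],[0,0,0],0],
    [[0,0,0.45],[0,0,0],0],
    [[0,0,0.55],[0,0,0],0],
    [[0,0,0.6],[0,0,0],0],
  ],
)

```text
time: 6.62
tool_pos: [0.4903, -0.0567, 0.0792]
tool_rot: [-0.002, -0.086, 0.996, -0.0]
contact_force: [0.0, 0.0, -2.2]
gripper_width: 0.107
grasp_force: 58.8
```

```bash
python3 -c "
from h import *
rel([pose((*S57,.083),9.9,0,-.024)])"
```

```text
shift [-0.03  0.03  0.81] turn [-0.   -0.03 -0.  ] tcp [ 0.491  -0.0559  0.059 ]
t 6.62 F [ 0.   0.  -2.2] w 0.107 g 58.8 tcp [ 0.4903 -0.0567  0.0792]
```

Emit:
jog_arm(
  targets=[
    [[0,0.02,0.12],[0,0,0],0],
    [[0,0.03,0.24],[0,0,0],0],
    [[0,0.03,0.32],[0,0,0],0],
    [[0,0.03,0.32],[0,0,0],0],
  ],
)

```text
time: 7.12
tool_pos: [0.4902, -0.056, 0.0713]
tool_rot: [-0.002, -0.086, 0.996, -0.0]
contact_force: [0.0, -0.2, -0.1]
gripper_width: 0.102
grasp_force: 58.8
```

Emit:
jog_arm(
  targets=[
    [[0,0,0.1],[0,0,0],0],
    [[0,0,0.2],[0,0,0],0],
    [[0,0,0.25],[0,0,0],0],
    [[0,0,0.3],[0,0,0],0],
    [[0,0,0.3],[0,0,0],0],
  ],
)

```text
time: 7.75
tool_pos: [0.4902, -0.056, 0.0639]
tool_rot: [-0.002, -0.086, 0.996, -0.0]
contact_force: [0.5, 0.2, -0.2]
gripper_width: 0.104
grasp_force: 58.8
```

Emit:
jog_arm(
  targets=[
    [[0,0,0.05],[0,0,0],0],
    [[0,0,0.1],[0,0,0],0],
    [[0,0,0.13],[0,0,0],0],
    [[0,0,0.13],[0,0,0],0],
  ],
)

```text
time: 8.25
tool_pos: [0.4902, -0.056, 0.0607]
tool_rot: [-0.002, -0.086, 0.996, -0.0]
contact_force: [0.2, 0.1, -0.5]
gripper_width: 0.104
grasp_force: 58.8
```

Emit:
jog_arm(
  targets=[
    [[0,0,0.03],[0,0,0],0],
    [[0,0,0.05],[0,0,0],0],
    [[0,0,0.05],[0,0,0],0],
  ],
)

```text
time: 8.62
tool_pos: [0.4907, -0.0561, 0.0604]
tool_rot: [-0.001, -0.086, 0.996, -0.001]
contact_force: [-2.3, 0.1, 5.4]
gripper_width: 0.107
grasp_force: 58.5
```

Emit:
jog_arm(
  targets=[
    [[0,0,0.02],[0,0,0],0],
    [[0,0,0.02],[0,0,0],22],
    [[0,0,0.02],[0,0,0],22],
    [[0,0,0.02],[0,0,0],22],
    [[0,0,0.02],[0,0,0],22],
  ],
)

```text
time: 9.25
tool_pos: [0.491, -0.0564, 0.0604]
tool_rot: [-0.001, -0.086, 0.996, -0.001]
contact_force: [-2.7, -0.7, 6.8]
gripper_width: 0.219
grasp_force: 1.1
```

Emit:
jog_arm(
  targets=[
    [[0,0,-0.3],[0,0,0],22],
    [[0,0,-0.8],[0,0,0],22],
    [[0,0,-1.8],[0,0,0],22],
    [[0,0,-3.2],[0,0,0],22],
    [[0,0,-4.2],[0,0,0],30],
    [[0,0,-4.5],[0,0,0],50],
  ],
)

```text
time: 10.0
tool_pos: [0.4919, -0.0562, 0.1743]
tool_rot: [0.001, -0.086, 0.996, -0.001]
contact_force: [0.9, -1.2, 0.8]
gripper_width: 0.493
grasp_force: 0.0
```

```bash
python3 -c "
from h import *
rel([pose(TA,-2.7,.26,.08),pose(TA,-2.7,.26,.02),pose(TA,-2.7,.26,-.024)])"
```

```text
shift [-1.46  9.26  0.16] turn [1.84 0.21 1.56] tcp [0.4881 0.178  0.1698]
shift [-1.32  8.66  2.48] turn [1.84 0.21 1.56] tcp [0.4873 0.1626 0.1118]
shift [-1.22  8.22  4.18] turn [1.84 0.21 1.56] tcp [0.4868 0.1513 0.0693]
t 10.0 F [ 0.9 -1.2  0.8] w 0.493 g 0.0 tcp [ 0.4919 -0.0562  0.1743]
```

Emit:
jog_arm(
  targets=[
    [[-0.3,2,0],[0.3,0,0.3],50],
    [[-0.6,4,0],[0.8,0.1,0.7],50],
    [[-1,6.2,0],[1.3,0.1,1.1],50],
    [[-1.3,8.3,0],[1.84,0.21,1.56],50],
    [[-1.46,9.26,0.16],[1.84,0.21,1.56],50],
    [[-1.46,9.26,0.16],[1.84,0.21,1.56],50],
    [[-1.46,9.26,0.16],[1.84,0.21,1.56],50],
  ],
)

```text
time: 10.88
tool_pos: [0.4866, 0.1776, 0.1668]
tool_rot: [-0.006, 0.023, 0.991, -0.13]
contact_force: [-0.4, -0.6, -0.1]
gripper_width: 0.499
grasp_force: 0.0
```

```bash
python3 - <<'E'
from h import *
rel([pose(TA,-2.7,.26,.02),pose(TA,-2.7,.26,-.024)])
p,d=grab_frame('top'); W=cloud('top',d)
print(strips('top',p,(375,160,455,230),.083,135))
s,e=grab_frame('scene'); Ws=cloud('scene',e)
ex=np.array([np.cos(np.radians(9.9)),np.sin(np.radians(9.9))]); ey=np.array([-ex[1],ex[0]]); o=np.array([.5013,-.112])
for n,C in(("top",W),("scene",Ws)):
    w=C.reshape(-1,3); q=w[:,:2]-o; X,Y=q@ex,q@ey
    for y in(-.057,-.019,.019,.057):
        m=(abs(Y-y)<.008)&(abs(X)<.05)&(w[:,2]>.06)&(w[:,2]<.12); 
        if m.sum()>5: print(n,y,m.sum(),np.percentile(w[m,2],[50,75,90,97]).round(4), "Y",np.median(Y[m&(w[:,2]>.08)]).round(4))
cv2.imwrite('pics/s3.png',s[180:310,150:300,::-1].repeat(4,0).repeat(4,1))
E
```

```text
shift [-0.07 -0.01  2.28] turn [-0.   -0.03  0.01] tcp [0.4873 0.1626 0.1118]
shift [-0.08 -0.01  4.04] turn [-0.   -0.03  0.01] tcp [0.4868 0.1513 0.0693]
t 10.88 F [-0.4 -0.6 -0.1] w 0.499 g 0.0 tcp [0.4866 0.1776 0.1668]
[(array([ 509. , -168.3]), array([ 508.9, -168.3]), 99.7, 10.8, 9.9), (array([497.1, -93.2]), array([497.2, -92.9]), 99.8, 11.6, 9.97), (array([491.1, -57. ]), array([490.8, -57. ]), 100.1, 10.8, 9.95)]
top -0.057 248 [0.0814 0.0837 0.0847 0.0863] Y -0.0573
top 0.019 227 [0.0822 0.0837 0.0851 0.0862] Y 0.0182
top 0.057 219 [0.0824 0.084  0.085  0.0862] Y 0.055
scene -0.057 224 [0.0825 0.084  0.0849 0.0858] Y -0.0576
scene 0.019 237 [0.0822 0.0837 0.0849 0.0859] Y 0.0182
scene 0.057 247 [0.082  0.0835 0.0844 0.0852] Y 0.0546
```

View pics/s3.png

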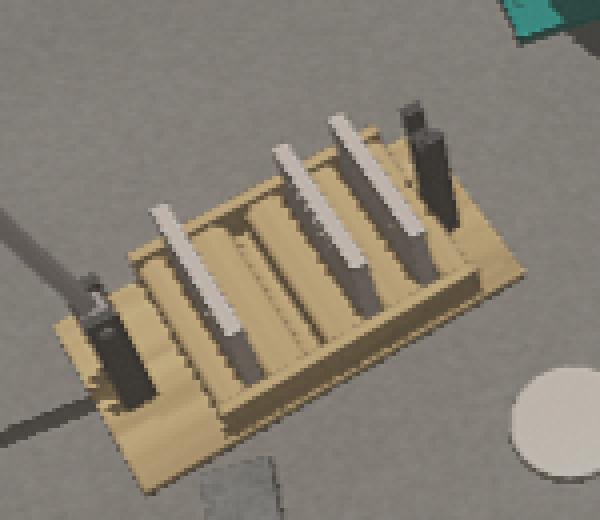

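The plaque now stands in the slot by the catch, at crop (380,180). Its top is level with the racked ones, so it is fully down. Next is plaque A.

Emit:
jog_arm(
  targets=[
    [[-0.02,0,1.0],[0,0,0],50],
    [[-0.04,0,2.0],[0,0,0],50],
    [[-0.05,0,2.28],[0,0,0],50],
    [[-0.05,0,2.28],[0,0,0],50],
    [[-0.05,0,2.28],[0,0,0],50],
  ],
)

```text
time: 11.6
tool_pos: [0.4881, 0.1639, 0.1135]
tool_rot: [-0.004, 0.023, 0.991, -0.129]
contact_force: [0.7, 0.1, -0.3]
gripper_width: 0.502
grasp_force: 0.0
```

```bash
python3 -c "
from h import *
rel([pose(TA,-2.7,.26,-.024)])"
```

```text
shift [ 0.02 -0.03  1.84] turn [ 0.01 -0.01  0.  ] tcp [0.4868 0.1513 0.0693]
t 11.6 F [ 0.7  0.1 -0.3] w 0.502 g 0.0 tcp [0.4881 0.1639 0.1135]
```

Emit:
jog_arm(
  targets=[
    [[0.02,-0.03,0.7],[0,0,0],50],
    [[0.03,-0.03,1.4],[0,0,0],50],
    [[0.03,-0.03,1.84],[0,0,0],50],
    [[0.03,-0.03,1.84],[0,0,0],25],
    [[0.03,-0.03,1.84],[0,0,0],20],
    [[0.03,-0.03,1.84],[0,0,0],20],
  ],
)

```text
time: 12.35
tool_pos: [0.4863, 0.1515, 0.0686]
tool_rot: [-0.004, 0.023, 0.991, -0.129]
contact_force: [0.2, 0.3, 0.9]
gripper_width: 0.2
grasp_force: 0.0
```

Emit:
jog_arm(
  targets=[
    [[0,0,0],[0,0,0],15],
    [[0,0,0],[0,0,0],10],
    [[0,0,0],[0,0,0],0],
    [[0,0,0],[0,0,0],0],
    [[0,0,0],[0,0,0],0],
  ],
)

```text
time: 12.98
tool_pos: [0.4861, 0.1516, 0.0685]
tool_rot: [-0.004, 0.023, 0.991, -0.129]
contact_force: [-0.5, 2.7, 5.1]
gripper_width: 0.102
grasp_force: 59.1
```

Emit:
jog_arm(
  targets=[
    [[0,0,-0.5],[0,0,0],0],
    [[0,0,-1.2],[0,0,0],0],
    [[0,0,-2.2],[0,0,0],0],
    [[0,0,-3.5],[0,0,0],0],
    [[0,0,-4.8],[0,0,0],0],
    [[0,0,-5.5],[0,0,0],0],
  ],
)

```text
time: 13.72
tool_pos: [0.4886, 0.1872, 0.2037]
tool_rot: [-0.003, 0.023, 0.991, -0.129]
contact_force: [0.2, 0.7, -1.1]
gripper_width: 0.102
grasp_force: 58.4
```

```bash
python3 -c "
from h import *
rel([pose((*S19,.083+.125),9.9,0,-.024)])"
```

```text
shift [ -1.2  -12.06   4.  ] turn [-1.84 -0.21 -1.56] tcp [ 0.504  -0.1308  0.184 ]
t 13.72 F [ 0.2  0.7 -1.1] w 0.102 g 58.4 tcp [0.4886 0.1872 0.2037]
```

Emit:
jog_arm(
  targets=[
    [[-0.2,-2,0.5],[-0.4,0,-0.3],0],
    [[-0.4,-4.2,1.2],[-0.9,-0.1,-0.7],0],
    [[-0.7,-6.5,1.9],[-1.4,-0.15,-1.1],0],
    [[-0.9,-8.8,2.7],[-1.84,-0.21,-1.56],0],
    [[-1.1,-10.8,3.5],[-1.84,-0.21,-1.56],0],
    [[-1.2,-12.06,4],[-1.84,-0.21,-1.56],0],
    [[-1.2,-12.06,4],[-1.84,-0.21,-1.56],0],
    [[-1.2,-12.06,4],[-1.84,-0.21,-1.56],0],
  ],
)

```text
time: 14.72
tool_pos: [0.5027, -0.1311, 0.1812]
tool_rot: [-0.002, -0.086, 0.996, -0.0]
contact_force: [-0.1, 1.8, -0.8]
gripper_width: 0.106
grasp_force: 58.8
```

```bash
python3 -c "
from h import *
rel([pose((*S19,.083+h),9.9,0,-.024) for h in (.125,.035)])"
```

```text
shift [-0.05  0.   -0.11] turn [ 0.   -0.03 -0.  ] tcp [ 0.504  -0.1308  0.184 ]
shift [-0.07  0.    3.49] turn [ 0.   -0.03 -0.  ] tcp [ 0.504  -0.1308  0.094 ]
t 14.72 F [-0.1  1.8 -0.8] w 0.106 g 58.8 tcp [ 0.5027 -0.1311  0.1812]
```

Emit:
jog_arm(
  targets=[
    [[-0.05,0,1.0],[0,0,0],0],
    [[-0.05,0,2.2],[0,0,0],0],
    [[-0.05,0,3.1],[0,0,0],0],
    [[-0.05,0,3.45],[0,0,0],0],
    [[-0.05,0,3.45],[0,0,0],0],
    [[-0.05,0,3.45],[0,0,0],0],
  ],
)

```text
time: 15.48
tool_pos: [0.5048, -0.1315, 0.0965]
tool_rot: [-0.001, -0.086, 0.996, -0.001]
contact_force: [0.4, 0.7, -0.3]
gripper_width: 0.109
grasp_force: 58.8
```

Emit:
jog_arm(
  targets=[
    [[0,0,0.15],[0,0,0],0],
    [[0,0,0.3],[0,0,0],0],
    [[0,0,0.45],[0,0,0],0],
    [[0,0,0.55],[0,0,0],0],
    [[0,0,0.6],[0,0,0],0],
  ],
)

```text
time: 16.1
tool_pos: [0.5037, -0.1315, 0.0798]
tool_rot: [-0.002, -0.086, 0.996, -0.0]
contact_force: [-0.2, 0.3, -1.6]
gripper_width: 0.107
grasp_force: 58.8
```

Emit:
jog_arm(
  targets=[
    [[0,0.02,0.12],[0,0,0],0],
    [[0,0.03,0.24],[0,0,0],0],
    [[0,0.03,0.34],[0,0,0],0],
    [[0,0.03,0.34],[0,0,0],0],
  ],
)

```text
time: 16.6
tool_pos: [0.5035, -0.1307, 0.0713]
tool_rot: [-0.002, -0.086, 0.996, -0.0]
contact_force: [0.1, 0.3, -0.8]
gripper_width: 0.104
grasp_force: 58.8
```

Emit:
jog_arm(
  targets=[
    [[0,0,0.1],[0,0,0],0],
    [[0,0,0.2],[0,0,0],0],
    [[0,0,0.25],[0,0,0],0],
    [[0,0,0.3],[0,0,0],0],
    [[0,0,0.3],[0,0,0],0],
  ],
)

```text
time: 17.23
tool_pos: [0.5036, -0.1308, 0.064]
tool_rot: [-0.002, -0.086, 0.996, -0.0]
contact_force: [0.9, -0.6, -0.9]
gripper_width: 0.1
grasp_force: 58.8
```

Emit:
jog_arm(
  targets=[
    [[0,0,0.05],[0,0,0],0],
    [[0,0,0.1],[0,0,0],0],
    [[0,0,0.13],[0,0,0],0],
    [[0,0,0.13],[0,0,0],0],
  ],
)

```text
time: 17.73
tool_pos: [0.5036, -0.1308, 0.0608]
tool_rot: [-0.002, -0.086, 0.996, -0.0]
contact_force: [-0.0, -0.0, -0.5]
gripper_width: 0.104
grasp_force: 58.8
```

Emit:
jog_arm(
  targets=[
    [[0,0,0.03],[0,0,0],0],
    [[0,0,0.05],[0,0,0],0],
    [[0,0,0.05],[0,0,0],0],
  ],
)

```text
time: 18.1
tool_pos: [0.5036, -0.1308, 0.0596]
tool_rot: [-0.002, -0.086, 0.996, -0.0]
contact_force: [-0.2, 0.1, -0.3]
gripper_width: 0.108
grasp_force: 58.8
```

Emit:
jog_arm(
  targets=[
    [[0,0,0.03],[0,0,0],0],
    [[0,0,0.04],[0,0,0],0],
    [[0,0,0.04],[0,0,0],0],
  ],
)

```text
time: 18.48
tool_pos: [0.5037, -0.1308, 0.0586]
tool_rot: [-0.002, -0.086, 0.996, -0.0]
contact_force: [0.3, -0.2, -0.4]
gripper_width: 0.098
grasp_force: 58.8
```

Emit:
jog_arm(
  targets=[
    [[0,0,0.02],[0,0,0],0],
    [[0,0,0.03],[0,0,0],0],
    [[0,0,0.03],[0,0,0],0],
  ],
)

```text
time: 18.85
tool_pos: [0.5038, -0.1308, 0.0581]
tool_rot: [-0.002, -0.086, 0.996, -0.0]
contact_force: [-0.2, 0.4, 0.4]
gripper_width: 0.109
grasp_force: 59.0
```

Emit:
jog_arm(
  targets=[
    [[0,0,0.02],[0,0,0],0],
    [[0,0,0.03],[0,0,0],0],
    [[0,0,0.03],[0,0,0],0],
  ],
)

```text
time: 19.23
tool_pos: [0.5038, -0.1309, 0.0581]
tool_rot: [-0.002, -0.086, 0.996, -0.001]
contact_force: [-2.5, 0.6, 5.3]
gripper_width: 0.105
grasp_force: 59.8
```

Contact is at 5 N, so it's down. I'll release and retreat.

Emit:
jog_arm(
  targets=[
    [[0,0,0],[0,0,0],15],
    [[0,0,0],[0,0,0],22],
    [[0,0,0],[0,0,0],22],
    [[0,0,0],[0,0,0],22],
  ],
)

```text
time: 19.73
tool_pos: [0.5036, -0.1308, 0.057]
tool_rot: [-0.002, -0.086, 0.996, -0.0]
contact_force: [0.4, -0.8, 0.6]
gripper_width: 0.216
grasp_force: 0.0
```

Emit:
jog_arm(
  targets=[
    [[0,0,-0.3],[0,0,0],22],
    [[0,0,-0.8],[0,0,0],22],
    [[0,0,-1.8],[0,0,0],22],
    [[0,0,-3.2],[0,0,0],22],
    [[0,0,-4.5],[0,0,0],22],
    [[0,2,-6],[0,0,0],10],
    [[0,4.2,-6.5],[0,0,0],0],
    [[0,5,-6.5],[0,0,0],0],
  ],
)

```text
time: 20.72
tool_pos: [0.4833, -0.0055, 0.2229]
tool_rot: [0.001, -0.087, 0.996, -0.001]
contact_force: [0.9, 0.2, -0.0]
gripper_width: -0.001
grasp_force: 0.0
```

```bash
python3 - <<'E'
from h import *
rel([])
print(state()['joint_pos'].round(2))
p,d=grab_frame('top'); s,e=grab_frame('scene'); Ws=cloud('scene',e)
ex=np.array([np.cos(np.radians(9.9)),np.sin(np.radians(9.9))]); ey=np.array([-ex[1],ex[0]]); o=np.array([.5013,-.112])
for n,C in(("top",cloud('top',d)),("scene",Ws)):
    w=C.reshape(-1,3); q=w[:,:2]-o; X,Y=q@ex,q@ey
    for y in(-.057,-.019,.019,.057):
        m=(abs(Y-y)<.008)&(abs(X)<.06)&(w[:,2]>.06)&(w[:,2]<.12); 
        if m.sum()>5: print(n,y,m.sum(),np.percentile(w[m,2],[50,75,90,97]).round(4), "Y",np.median(Y[m&(w[:,2]>.08)]).round(4),"X",X[m].min().round(3),X[m].max().round(3))
    m=(abs(X)<.03)&(w[:,2]>.2)&(w[:,2]<.345)&(Y<-.115)&(Y>-.26); print("bar",m.sum(),np.c_[X[m],Y[m],w[m,2]][w[m,2].argsort()][::12].round(3).tolist())
cv2.imwrite('pics/s4.png',s[60:310,60:340,::-1].repeat(2,0).repeat(2,1))
E
```

```text
t 20.73 F [ 0.9  0.2 -0. ] w -0.001 g 0.0 tcp [ 0.4833 -0.0055  0.2229]
[-0.16 -0.29  1.94 -0.    1.49 -1.91]
top -0.019 15 [0.0791 0.0818 0.0828 0.085 ] Y -0.0168 X -0.049 -0.037
top 0.019 59 [0.0815 0.0837 0.0851 0.086 ] Y 0.0189 X -0.051 -0.026
top 0.057 44 [0.0815 0.0834 0.0844 0.0851] Y 0.055 X -0.05 -0.03
bar 229 [[-0.001, -0.132, 0.201], [0.002, -0.133, 0.211], [-0.002, -0.135, 0.221], [-0.006, -0.135, 0.231], [-0.006, -0.138, 0.238], [0.002, -0.138, 0.248], [0.002, -0.139, 0.257], [-0.004, -0.141, 0.264], [0.003, -0.144, 0.27], [-0.005, -0.144, 0.28], [-0.002, -0.147, 0.285], [-0.005, -0.146, 0.294], [0.001, -0.15, 0.302], [-0.004, -0.15, 0.308], [0.001, -0.15, 0.315], [-0.005, -0.151, 0.323], [-0.002, -0.153, 0.328], [-0.005, -0.164, 0.334], [-0.004, -0.155, 0.336], [0.002, -0.157, 0.338]]
scene -0.057 229 [0.0824 0.0839 0.085  0.0857] Y -0.0575 X -0.053 0.048
scene -0.019 234 [0.0826 0.0838 0.085  0.086 ] Y -0.0204 X -0.05 0.05
scene 0.019 239 [0.0819 0.0836 0.0846 0.0855] Y 0.018 X -0.051 0.05
scene 0.057 250 [0.0821 0.0835 0.0846 0.086 ] Y 0.055 X -0.051 0.049
bar 364 [[0.002, -0.131, 0.2], [0.005, -0.136, 0.205], [0.003, -0.135, 0.212], [0.002, -0.139, 0.218], [0.002, -0.135, 0.225], [0.001, -0.141, 0.229], [0.002, -0.142, 0.235], [0.002, -0.144, 0.24], [0.003, -0.144, 0.246], [0.001, -0.144, 0.25], [0.003, -0.142, 0.257], [0.003, -0.141, 0.26], [0.002, -0.15, 0.266], [0.003, -0.143, 0.27], [0.003, -0.153, 0.275], [0.003, -0.153, 0.279], [0.002, -0.146, 0.284], [0.0, -0.145, 0.288], [0.002, -0.148, 0.293], [0.002, -0.154, 0.297], [0.002, -0.157, 0.302], [0.003, -0.154, 0.307], [0.003, -0.151, 0.311], [0.002, -0.158, 0.316], [0.003, -0.155, 0.32], [0.002, -0.16, 0.323], [-0.002, -0.152, 0.327], [0.003, -0.154, 0.331], [0.002, -0.163, 0.334], [-0.0, -0.158, 0.336], [0.003, -0.162, 0.338]]
```

View pics/s4.png

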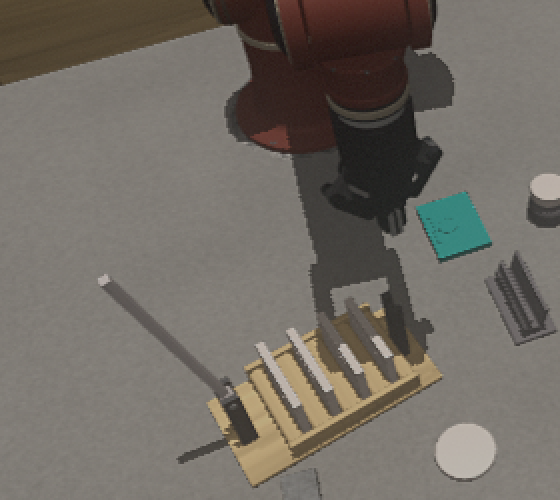

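All four plaques stand level and the bar is still open, at crop (165,335). Next I'll swing it with the shut fingertips.

```bash
python3 - <<'E'
from h import *
ex=np.array([np.cos(np.radians(9.9)),np.sin(np.radians(9.9))]); ey=np.array([-ex[1],ex[0]]); o=np.array([.5013,-.112])
s=state(); q=s['tool_pos'][:2]-o; X0,Y0,Z0=q@ex,q@ey,s['tool_pos'][2]; print(X0,Y0,Z0)
c=lambda Y,z:np.round([X0/.025,(Y-Y0)/.025,(Z0-z)/.025],2)
for n,Y,z in(("up",Y0,.40),("over",-.195,.40),("down",-.195,.30)): print(n,c(Y,z))
b=np.array([-.195,.30])
print("from start of push, y,z units:")
for t in (1.57,1.4,1.2,1.0,.8,.6,.45,.3,.2,.1,0):
    r=np.interp(t,[.9,1.5],[.165,.215]); k=np.array([-.115+r*np.cos(t)-.005*np.sin(t)-.0145,.093+r*np.sin(t)+.005*np.cos(t)])
    print(t,np.round((k-b)/.025*[1,-1],2),k.round(3))
E
```

```text
5.936777478193623e-06 0.1077780571008037 0.22122277876088015
up [ 0.    0.   -7.15]
over [  0.   -12.11  -7.15]
down [  0.   -12.11  -3.15]
from start of push, y,z units:
1.57 [ 2.43 -0.32] [-0.134  0.308]
1.4 [3.83 0.1 ] [-0.099  0.298]
1.2 [5.19 1.12] [-0.065  0.272]
1.0 [6.2  2.34] [-0.04   0.242]
0.8 [7.07 3.41] [-0.018  0.215]
0.6 [7.95 4.39] [0.004 0.19 ]
0.45 [8.48 5.23] [0.017 0.169]
0.3 [8.87 6.14] [0.027 0.147]
0.2 [9.05 6.77] [0.031 0.131]
0.1 [9.17 7.42] [0.034 0.114]
0 [9.22 8.08] [0.036 0.098]
```

Emit:
jog_arm(
  targets=[
    [[0,0,-2.4],[0,0,0],0],
    [[0,0,-4.8],[0,0,0],0],
    [[0,0,-7.15],[0,0,0],0],
    [[0,-2.2,-7.15],[0,0,0],0],
    [[0,-4.5,-7.15],[0,0,0],0],
    [[0,-6.8,-7.15],[0,0,0],0],
    [[0,-9.1,-7.15],[0,0,0],0],
    [[0,-11.3,-7.15],[0,0,0],0],
  ],
)

```text
time: 21.82
tool_pos: [0.5313, -0.2887, 0.3988]
tool_rot: [-0.002, -0.085, 0.996, -0.001]
contact_force: [1.6, 0.4, -0.4]
gripper_width: -0.001
grasp_force: 0.0
```

Emit:
jog_arm(
  targets=[
    [[0,-0.8,0],[0,0,0],0],
    [[0,-0.8,1.2],[0,0,0],0],
    [[0,-0.8,2.6],[0,0,0],0],
    [[0,-0.8,3.8],[0,0,0],0],
    [[0,-0.8,3.9],[0,0,0],0],
    [[0,-0.8,3.9],[0,0,0],0],
  ],
)

```text
time: 22.58
tool_pos: [0.5352, -0.3055, 0.3024]
tool_rot: [-0.001, -0.086, 0.996, -0.001]
contact_force: [1.0, -0.9, 0.5]
gripper_width: 0.0
grasp_force: 0.0
```

```bash
python3 - <<'E'
from h import *
ex=np.array([np.cos(np.radians(9.9)),np.sin(np.radians(9.9))]); ey=np.array([-ex[1],ex[0]]); o=np.array([.5013,-.112])
s=state(); q=s['tool_pos'][:2]-o; print((q@ex).round(4),(q@ey).round(4),s['tool_pos'][2].round(4),s['contact_force'].round(1))
p,d=grab_frame('scene'); cv2.imwrite('pics/s5.png',p[60:300,60:340,::-1].repeat(2,0).repeat(2,1))
E
```

```text
0.0001 -0.1964 0.3024 [ 1.  -0.9  0.5]
```

View pics/s5.png

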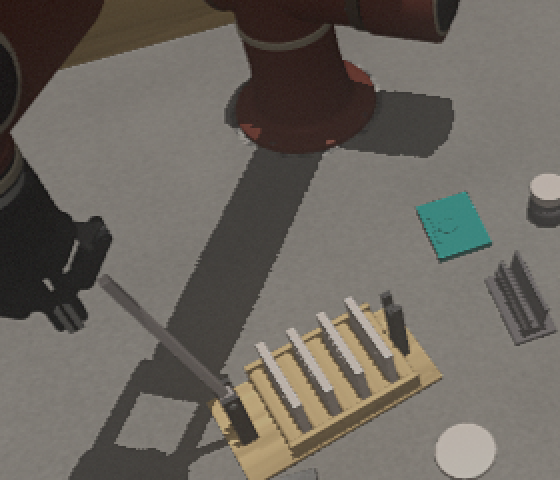

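The shut fingertips at crop (70,325) are just outboard of the bar's end at (103,280), and a finger knuckle sits close above the bar end. So I'll raise the tips a little and keep contact near the tip of the bar.

```bash
python3 -c "
import numpy as np
b=np.array([-.1964,.3024])
for t in (1.57,1.4,1.2,1.0,.8,.7,.6,.5,.4,.3,.2,.1,0):
    r=np.interp(t,[.4,.6,.8,1.0,1.5],[.165,.19,.21,.222,.228]); k=np.array([-.115+r*np.cos(t)-.005*np.sin(t)-.0145,.093+r*np.sin(t)+.005*np.cos(t)])
    print(t,np.round((k-b)/.025*[1,-1],2))
"
```

```text
1.57 [ 2.48 -0.74]
1.4 [ 4.02 -0.6 ]
1.2 [ 5.74 -0.06]
1.0 [7.31 0.8 ]
0.8 [8.38 2.21]
0.7 [8.67 3.07]
0.6 [8.84 3.92]
0.5 [8.81 4.8 ]
0.4 [8.68 5.62]
0.3 [8.92 6.23]
0.2 [9.1  6.87]
0.1 [9.22 7.52]
0 [9.28 8.18]
```

Emit:
jog_arm(
  targets=[
    [[0,0,-0.75],[0,0,0],0],
    [[0,0.7,-0.75],[0,0,0],0],
    [[0,1.3,-0.75],[0,0,0],0],
    [[0,1.9,-0.75],[0,0,0],0],
    [[0,2.4,-0.75],[0,0,0],0],
  ],
)

```text
time: 23.25
tool_pos: [0.5244, -0.2448, 0.3195]
tool_rot: [-0.002, -0.087, 0.996, -0.0]
contact_force: [-0.2, -1.0, 0.2]
gripper_width: 0.004
grasp_force: 0.3
```

Emit:
jog_arm(
  targets=[
    [[0,0.8,0.05],[0,0,0],0],
    [[0,1.6,0.15],[0,0,0],0],
    [[0,2.5,0.4],[0,0,0],0],
    [[0,3.3,0.7],[0,0,0],0],
    [[0,4.1,1.1],[0,0,0],0],
    [[0,4.9,1.6],[0,0,0],0],
    [[0,5.5,2.3],[0,0,0],0],
    [[0,6.0,3.0],[0,0,0],0],
  ],
)

```text
time: 24.25
tool_pos: [0.4983, -0.0975, 0.243]
tool_rot: [-0.002, -0.086, 0.996, -0.0]
contact_force: [1.2, -0.0, 1.1]
gripper_width: 0.003
grasp_force: 0.3
```

```bash
python3 - <<'E'
from h import *
rel([])
p,d=grab_frame('scene'); cv2.imwrite('pics/s6.png',p[60:300,60:340,::-1].repeat(2,0).repeat(2,1))
E
```

```text
t 24.25 F [ 1.2 -0.   1.1] w 0.003 g 0.3 tcp [ 0.4983 -0.0975  0.243 ]
```

View pics/s6.png

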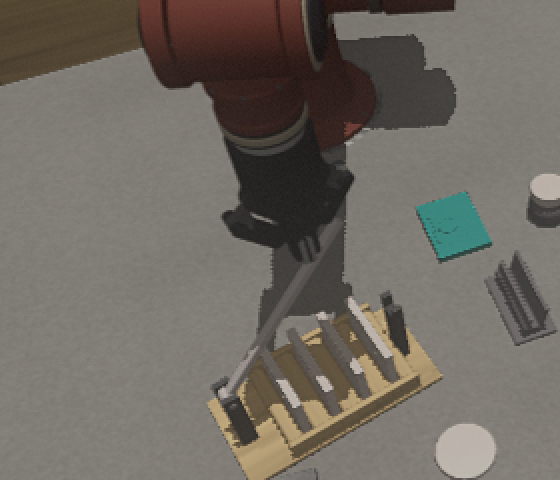

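The bar follows, with the fingertips at crop (308,250) resting on its upper side and the bar running to (235,390). I'll carry on down.

Emit:
jog_arm(
  targets=[
    [[0,0.3,0.85],[0,0,0],0],
    [[0,0.4,1.7],[0,0,0],0],
    [[0,0.4,2.6],[0,0,0],0],
    [[0,0.3,3.4],[0,0,0],0],
    [[0,0.4,4.0],[0,0,0],0],
    [[0,0.5,4.65],[0,0,0],0],
    [[0,0.5,5.2],[0,0,0],0],
    [[0,0.5,5.6],[0,0,0],0],
  ],
)

```text
time: 25.3
tool_pos: [0.496, -0.0863, 0.1037]
tool_rot: [-0.002, -0.086, 0.996, -0.0]
contact_force: [0.3, -0.3, 0.8]
gripper_width: 0.002
grasp_force: 0.2
```

Emit:
jog_arm(
  targets=[
    [[0,0,0.1],[0,0,0],0],
    [[0,0,0.2],[0,0,0],0],
    [[0,0,0.3],[0,0,0],0],
    [[0,0,0.3],[0,0,0],0],
  ],
)

```text
time: 25.8
tool_pos: [0.4966, -0.0866, 0.098]
tool_rot: [-0.001, -0.086, 0.996, -0.001]
contact_force: [-0.7, 0.4, 4.1]
gripper_width: 0.006
grasp_force: 1.7
```

Emit:
jog_arm(
  targets=[
    [[0,0,0.05],[0,0,0],0],
    [[0,0,0.08],[0,0,0],0],
    [[0,0,0.08],[0,0,0],0],
  ],
)

```text
time: 26.18
tool_pos: [0.4967, -0.0866, 0.0978]
tool_rot: [-0.001, -0.086, 0.996, -0.001]
contact_force: [-5.9, 1.9, 14.2]
gripper_width: -0.002
grasp_force: 6.7
```

Emit:
jog_arm(
  targets=[
    [[0,0,-0.4],[0,0,0],0],
    [[0,0,-2],[0,0,0],0],
    [[0,0,-4.4],[0,0,0],0],
    [[0,2.3,-6],[0,0,0],0],
    [[0,4.6,-6],[0,0,0],0],
    [[0,7,-6],[0,0,0],0],
    [[0,9.2,-6],[0,0,0],0],
    [[0,11.5,-6],[0,0,0],0],
  ],
)

```text
time: 27.18
tool_pos: [0.4467, 0.1987, 0.2451]
tool_rot: [-0.001, -0.086, 0.996, -0.0]
contact_force: [-0.0, 0.7, -0.6]
gripper_width: -0.001
grasp_force: 0.0
```

```bash
python3 - <<'E'
from h import *
p,d=grab_frame('scene'); q,e=grab_frame('top')
ex=np.array([np.cos(np.radians(9.9)),np.sin(np.radians(9.9))]); ey=np.array([-ex[1],ex[0]]); o=np.array([.5013,-.112])
for n,C in(("top",cloud('top',e)),("scene",cloud('scene',d))):
    w=C.reshape(-1,3); k=w[:,:2]-o; X,Y=k@ex,k@ey
    for a in(-.08,-.04,0,.04,.07,.12):
        m=(abs(X)<.004)&(abs(Y-a)<.009)&(w[:,2]>.06)&(w[:,2]<.2); print(n,a,m.sum(),np.median(w[m,2]).round(4) if m.any() else '')
    for y in(-.057,-.019,.019,.057):
        m=(abs(Y-y)<.008)&(abs(X)<.06)&(abs(X)>.015)&(w[:,2]>.06)&(w[:,2]<.12); print(n,y,np.percentile(w[m,2],[50,90]).round(4),"Y",np.median(Y[m&(w[:,2]>.08)]).round(4),X[m].min().round(3),X[m].max().round(3))
cv2.imwrite('pics/s7.png',np.vstack([cv2.resize(p[170:310,130:330,::-1],(600,420)),q[140:240,340:490,::-1].repeat(1,0).repeat(4,1)]) if 0 else cv2.resize(p[170:310,130:330,::-1],(800,560)))
E
```

```text
top -0.08 21 0.0971
top -0.04 22 0.0981
top 0 21 0.098
top 0.04 20 0.098
top 0.07 21 0.0974
top 0.12 22 0.0978
top -0.057 [0.0815 0.0842] Y -0.0574 -0.052 0.047
top -0.019 [0.0815 0.0844] Y -0.0207 -0.05 0.05
top 0.019 [0.082  0.0846] Y 0.0184 -0.051 0.049
top 0.057 [0.0816 0.0849] Y 0.0554 -0.05 0.049
scene -0.08 41 0.0967
scene -0.04 36 0.0972
scene 0 36 0.0977
scene 0.04 33 0.0971
scene 0.07 37 0.0977
scene 0.12 34 0.0967
scene -0.057 [0.0825 0.0845] Y -0.0577 -0.055 0.048
scene -0.019 [0.0823 0.0846] Y -0.0204 -0.052 0.05
scene 0.019 [0.0818 0.0845] Y 0.0184 -0.051 0.05
scene 0.057 [0.0816 0.0848] Y 0.0551 -0.049 0.05
```

View pics/s7.png

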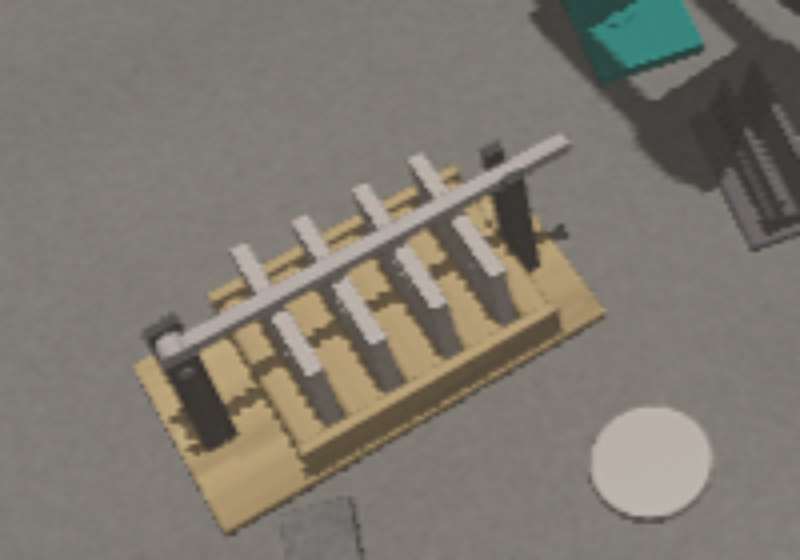

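The bar lies level in the fork, running from crop (170,345) to (565,145) with its top at 98 mm along its whole length. All four plaques are fully down.

```bash
python3 -c "
from plant import *
print(job_done())"
```

```text
the job is handed in; nothing more can be done
None
```

I racked both white plaques fully down in the two empty slots, closed the bar level into its catch, and handed the job in at about 27 s; the hand-in call returned no verdict.

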